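# Clamp a shoe last in the bench jack

### The arm

A 6-joint arm with a two-finger parallel gripper is mounted at the origin on the work surface. World frame = base frame: x ahead of the robot, y to its left, z up, the work surface at z = 0. Lengths are in mm, angles in rad, forces in N, time in s.
With the tool pointing down it reaches from about 300 to 775 mm from the base axis. Payload 14.6 kg.
Tool frame: the origin (TCP) lies on the front face of the gripper's body, between the roots of the fingers; the fingertips stand 97 mm ahead of it and the grasp point (between the pads) lies 78 mm ahead of it; z points along the fingers, y is the line along which they close (so a half turn about z gives the same grasp; the last joint's range is limited). The gripper opens to 94 mm and grips with 3 to 60 N. Pads are 16 mm wide; open, the fingers measure 119 mm over their backs; the gripper's body (75 mm by 177 mm) begins 78 mm behind the grasp point.
Start: joints at [-1.384, 0.3, 1.521, -0, 1.321, -0.067], TCP at [138.09, -532.373, 302.646] pointing down, gripper open.
Joint ranges: [-3.03, 3.03], [-0.79, 2.21], [0.23, 2.52], [-1.04, 4.18], [0, 3.07], [-2.55, 2.55]. Speed limits (rad/s): [2.22, 2.22, 2.57, 3.14, 3.14, 3.14].

### API

Orientations are given as [roll, pitch, yaw] about the fixed x, y, z axes, in that order (R = Rz(yaw) Ry(pitch) Rx(roll)).
In Python, from cell import * gives the robot as it stands.
- The arm moves only by the tool carry_out, never from a script. Its arguments are lists of equal length, an entry for each row: "slide": the shift along the world's x, y, z scaled (see below), a list of three; "dr": the turn, a rotation vector about the world's x, y, z scaled (see below), a list of three; "gripper": the opening in per cent of the stroke, from 0 (shut) to 100 (fully open). A call has 1 to 10 rows; each row is the pose to reach, as a shift and turn from the pose commanded when the call began, turning the shorter way round; what a row does not reach only later rows make up. The controller multiplies each number of a shift by 0.25 m and each number of a turn by 360 degrees. A row lasts 1/12 s, in which the tool goes at most 41.7 mm and 7.16 degrees, less where a joint would pass 70% of its speed; a pose out of reach is approached as far as the arm can. A call with a number of a shift or a turn outside -1 to 1 is refused whole. A call with a gripper value outside its range is refused whole. The fingers move at their own pace and stop on an object; "newtons" is the grip in N (left out, the last holds). Time passes only in rows, so rows that repeat a pose let the fingers close. It gives the time, the measured TCP pose, the force, the opening and the grip force at its end, in the units of the state.
- read_state(): the state, without advancing time (a new reading comes with each control period).
- camera(name): name is "scene" or "side" or "wrist"; returns the picture (480x640x3 uint8, red, green, blue); there is no depth.
- camera_model(name): a dict with "vfov" (degrees; the focal length in pixels is half the picture's height over the tangent of half this angle, whatever the lens; pixels are square), "cx", "cy" (the principal point, pixels), "R" (3x3) and "t" (3): a world point X has camera coordinates R X + t. Camera axes: x right, y down, z forward; pixel columns grow to the right and rows downward; lengths in mm; the calibration is good to about 2 mm. A picture is of the moment at which its call begins: read the wrist's pose just before it. camera_model takes no time and is no camera call; for the wrist camera it gives the pose at the moment of the call.
- sign_off(): hands the job in; it is judged then, once.
The state is a dict: "clock": time; "joints": joint angles; "qd": joint speeds; "effort": joint torques, N m; "eef_pos": TCP position; "eef_rot": TCP orientation; "wrist_force": force on the tool from outside, world axes, zero at the start; "moment": the same for the moment, N m; "finger_gap": finger opening in mm; "finger_force": force on a finger pad.
Only numpy, scipy, OpenCV 4.12 (cv2) and the standard library are available. Lean on these libraries where they do the work, as an engineer would, in place of code of your own. Each camera call takes 0.05 s, during which the arm holds its last target. There are 200 camera calls.

### The job

Take the green shoe last off its rack peg and lower it gently, sole up, fully down onto the pin of the bench jack with its toe towards the toe clamp, and let it go. Then push the toe clamp up by its red handle, clicking along its ratchet, until the sprung pad grips the toe firmly but is not forced, and leave the pawl holding it there. Leave the yellow last, the hammer and the pincers where they are.

Things in the scene. Friction and masses are not known exactly. Their poses are not given: they have to be found in the camera images.
- green_last: the green plastic shoe last (child's size, 196 mm long, 65 mm wide at the ball, 72 mm high, 0.2 to 0.45 kg), standing sole up on a rack peg. Origin: the mouth of its pin hole, in the flat underside. Its x axis points to the toe, z up. The pin hole is 14 mm across and 48 mm deep. The back of the heel is 46 mm behind the origin, the toe tip 150 mm ahead of it
- green_grip (a point): the place to grip the green last: mid-width, 28 mm ahead of the pin hole, 42 mm over the underside; here the last is 46 mm wide with nearly upright sides and its sole is 28 mm higher. Axes as the last
- green_toe (a point): the toe tip of the green last, 43 mm over the underside
- yellow_last: a yellow last of the same shape on the other peg of the rack, to be left alone. Origin and axes as the green one
- last_rack: fixed wooden rack 110 x 270 x 30 mm, origin under its centre; two pegs 10 mm thick and 40 mm high stand 65 mm either side of the centre along its y axis, each with a last on it, toe towards the rack's +x. Which last is on which peg varies
- jack: the whole bench jack, dark green cast iron, bolted down; origin on the table under the pin, x axis to the toe clamp; base 110 mm wide, from 68 mm behind the pin to 392 mm ahead. It holds a last between the pin of its heel post and its toe clamp. A toe is well held when, with the hand off, the pad presses on it with 6 to 15 N; more than 20 N at any time marks the last
- last_post: fixed heel post of the dark green bench jack. Origin: the foot of its pin, in the flat seat (36 mm wide, from 26 mm behind to 56 mm ahead, 70 mm over the table) on which the last's underside rests. The steel pin 10 mm thick, its tip tapered to 4 mm over 6 mm, stands 46 mm up and enters the last's hole. x axis: along the jack to the toe clamp, z up.
- toe_carriage: the toe clamp: a carriage sliding on the jack along its own x axis, which points away from the heel post; it is pushed in -x, towards the last. Origin on the slideway, 40 mm over the table, under the red handle: 303 mm from the pin when fully back; it can come 115 mm nearer. 84 mm long, 80 mm wide, its low part 30 mm high. Sliding takes about 1.5 N
- pawl: the clamp's sprung brass pawl, behind the handle; origin on its hinge. It clicks over a fixed steel ratchet bar of 4 mm pitch: the push needed grows by 3 to 5 N before each click and drops at it. It stops the carriage from going back: let go, the carriage falls back by up to 4 mm onto the last tooth passed, so next to nothing just after a click
- pad_boss (a point): front of the carriage, 72 mm over the slideway, where the toe pad's screw stem comes out. The stem is locked at a setting that differs from job to job and is not measured: the bottom of the pad's brown V (34 mm high, 50 mm wide) lies 36 to 76 mm farther in -x, its sides reach 13 mm beyond. The pad is sprung along x: it yields at 3 N, then takes 1.5 N for each further mm, up to 20 mm
- clamp_handle (a point): the centre of the clamp's red upright handle: 16 mm thick along the jack, 40 mm wide across it, reaching 26 mm above and below this point. Axes as the carriage. Behind it (away from the last) the space above the carriage is free
- hammer: a shoemaker's hammer, 270 mm long, to be left alone
- lasting_pincers: lasting pincers with red handles, 215 mm long, to be left alone
Mind the look-alikes: they are no part of the job. Of the things shaped like the green_last, the green one is meant.

How it is judged:
By the outcome, as a careful person would: the job done as asked, in the order asked, and still so for the second after the job is handed in, with the robot touching nothing.
It also fails if it takes over 67 s, if anything falls off the work surface, if the arm or the gripper's body presses on something with over 40 N, if the wrist force passes 120 N, or if a joint passes its speed limit or range.

## Working session

There is one attempt and no reset: what is moved stays moved. The work goes in short steps, Python scripts to look and compute and a tool call to move; the robot and the scene stay as the last step left them, time stands still between calls to the robot, and variables do not carry over. Pictures are saved under pics/ and viewed, at most 10 in all, crops included, and the job is handed in when it is done.

Besides the shell and the picture viewer there is one more tool, called after "Emit:" as name(argument=value, ...) on one line, values as JSON. carry_out: Moves the arm, as the interface text tells. Its arguments: {"type":"object","properties":{"slide":{"type":"array","items":{"type":"array","items":{"type":"number","minimum":-1,"maximum":1}}},"dr":{"type":"array","items":{"type":"array","items":{"type":"number","minimum":-1,"maximum":1}}},"gripper":{"type":"array","items":{"type":"number"}},"newtons":{"type":"number"}},"required":["slide","dr","gripper"]}

```bash
mkdir -p pics; python3 - <<'E'
from cell import *
import cv2,numpy as np
for n in("scene","side"):
    im=camera(n); cv2.imwrite(f"pics/{n}0.png",im[:,:,::-1]); m=camera_model(n); print(n,m)
print(read_state())
E
```

```text
scene {'vfov': 51.54593116263288, 'cx': 312.92620651986937, 'cy': 239.86802615994478, 'R': array([[-0.87748135,  0.47951947, -0.00935747],
       [ 0.37562079,  0.67496203, -0.63508683],
       [-0.29822056, -0.56079171, -0.77238407]]), 't': array([ 419.55663646, -154.38455344, 1407.50855535])}
side {'vfov': 47.0343030708572, 'cx': 312.2243264896067, 'cy': 240.59060433680136, 'R': array([[-0.73440204, -0.67870182,  0.00418187],
       [-0.52548635,  0.56469122, -0.63638662],
       [ 0.42955529, -0.46956114, -0.77135892]]), 't': array([399.77543991, 312.50008944, 939.19543621])}
{'clock': 0.1, 'joints': array([-1.38362833e+00,  3.00421832e-01,  1.52151651e+00, -8.94613267e-06,
        1.32070159e+00, -6.65954927e-02]), 'qd': array([-1.14925623e-03,  6.17857337e-04, -3.30505430e-03,  8.78764903e-04,
       -5.86097082e-05,  2.52520571e-04]), 'effort': array([ 1.49805805e-03, -5.32646012e+01, -3.53281689e+01,  7.09739607e-02,
        2.35136080e-02, -5.40585040e-05]), 'eef_pos': array([ 138.04986045, -532.25431829,  302.14061583]), 'eef_rot': array([-3.14054712e+00, -6.10463290e-05,  2.53765680e-01]), 'wrist_force': array([ 0.54332116,  0.26070327, -0.2650686 ]), 'moment': array([ 0.00927536, -0.00838187,  0.00220022]), 'finger_force': 0.0, 'finger_gap': 94.07962119743651}
```

View pics/scene0.png

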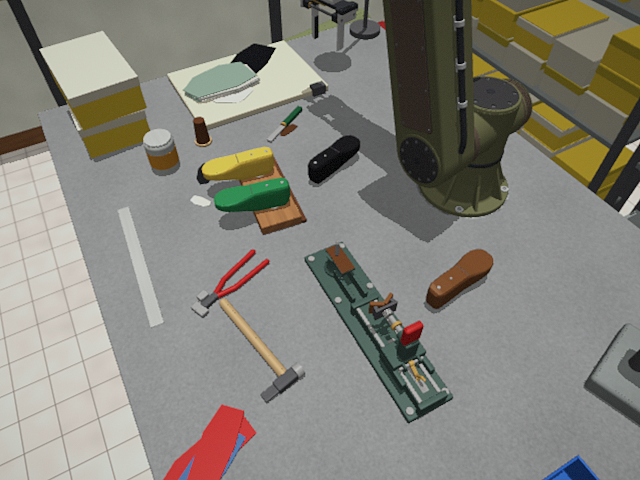

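View pics/side0.png

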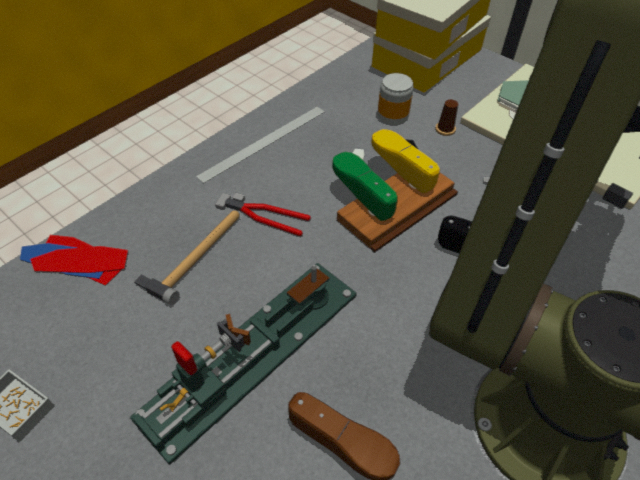

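Scene picture: the green last is at (255,195), sole up on the rack. Look-alikes are the yellow last (240,165), the black one (333,158) and the brown one (460,278). The jack runs from its seat at (341,260) to the red handle at (412,332). In the side view the green last is at (365,185), the seat at (308,287) and the handle at (184,358). I choose the green one on the rack and check it in a close composite.

```bash
cat > h.py <<'E'
from cell import *
import cv2,numpy as np
def mod(n):
    m=dict(camera_model(n)); m['f']=240/np.tan(np.radians(m['vfov'])/2); m['R']=np.array(m['R']); m['t']=np.array(m['t']); m['C']=-m['R'].T@m['t']; return m
def ray(m,p):
    d=m['R'].T@np.array([(p[0]-m['cx'])/m['f'],(p[1]-m['cy'])/m['f'],1]); return d/np.linalg.norm(d)
def plane(m,p,z):
    d=ray(m,p); return m['C']+d*(z-m['C'][2])/d[2]
def tri(ma,pa,mb,pb):
    a,b=ray(ma,pa),ray(mb,pb); s=np.linalg.lstsq(np.c_[a,-b],mb['C']-ma['C'],rcond=None)[0]
    A=ma['C']+s[0]*a;B=mb['C']+s[1]*b; return (A+B)/2,np.linalg.norm(A-B)
def proj(m,X):
    c=m['R']@np.asarray(X,float)+m['t']; return m['f']*c[:2]/c[2]+[m['cx'],m['cy']]
def hsv(im): return cv2.cvtColor(im,cv2.COLOR_RGB2HSV)
def mask(im,lo,hi):
    k=cv2.inRange(hsv(im),lo,hi); n,l,s,c=cv2.connectedComponentsWithStats(k); i=1+s[1:,4].argmax(); return (l==i).astype(np.uint8)*255,s[i],c[i]
E
python3 - <<'E'
from h import *
np.set_printoptions(precision=1,suppress=True)
I={n:cv2.imread(f"pics/{n}0.png")[:,:,::-1].copy() for n in("scene","side")}; M={n:mod(n) for n in I}
for n in I:
    k,s,c=mask(I[n],(55,120,60),(78,255,255)); P=np.argwhere(k)[:,::-1]
    mu=P.mean(0); u,sv,vt=np.linalg.svd(P-mu,full_matrices=False); q=(P-mu)@vt[0]
    a,b=P[q.argmin()],P[q.argmax()]; print(n,s,c,a,b,[plane(M[n],p,80) for p in(a,b)])
    h=hsv(I[n]); 
cr=lambda n,x,y,w,hh,sc:cv2.resize(I[n][y:y+hh,x:x+w],None,fx=sc,fy=sc,interpolation=cv2.INTER_CUBIC)
top=np.hstack([cr("scene",190,140,130,100,3),cr("side",325,125,130,100,3)])
bot=np.hstack([cr("scene",300,235,156,120,2.5),cr("side",210,240,156,120,2.5)])
cv2.imwrite("pics/comp.png",np.vstack([top,bot])[:,:,::-1])
E
```

```text
scene [ 214  178   75   34 1469] [251.5 194.4] [288 184] [214 200] [array([ 459.5, -168.8,   80. ]), array([ 650.9, -209. ,   80. ])]
side [ 333  152   64   53 1285] [363.9 175.8] [333 158] [396 201] [array([ 652.8, -186. ,   80. ]), array([ 467.3, -175.9,   80. ])]
```

View pics/comp.png

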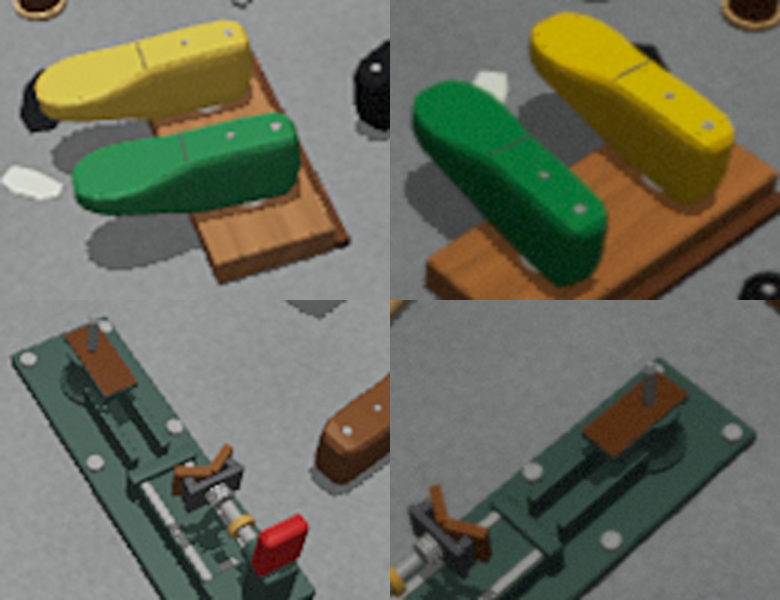

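The composite confirms the green last: sole up, toe left in the scene view, with two sole studs at scene (267,185) and (282,182). The pin foot is at scene (339,255) and side (314,282). The pad V opens towards the post.

```bash
python3 - <<'E'
from h import *
np.set_printoptions(precision=1,suppress=True)
S,D=mod("scene"),mod("side")
for n,a,b in [("stud1",(267,185),(376.3,183.3)),("stud2",(282,182.3),(388.3,194.7)),("gash",(251.3,189.3),(361.5,168)),("pinfoot",(338.8,255.4),(313.6,282)),("pintip",(337.2,245.4),(313.6,266.8)),
 ("seat fl",(343.5,275),(287.6,290.5)),]:
    print(n,*tri(S,a,D,b))
I={n:cv2.imread(f"pics/{n}0.png")[:,:,::-1].copy() for n in("scene","side")}
c=[]
for n,r in(("scene",(390,310,440,350)),("side",(165,335,205,385))):
    h=hsv(I[n]); k=((h[...,0]<8)|(h[...,0]>172))&(h[...,1]>150)&(h[...,2]>60); z=np.zeros_like(k); z[r[1]:r[3],r[0]:r[2]]=1; P=np.argwhere(k&z)[:,::-1]; c.append(P.mean(0)); print(n,len(P),P.min(0),P.max(0),c[-1])
print("handle",*tri(S,c[0],D,c[1]))
# jack base screws on base top ~ corners
for n,m,p in(("scene bolts",S,[(311.2,258.4),(342,246)]),("side",D,[(346.8,292.8),(318,264)])):
    print(n,[plane(m,q,12) for q in p])
E
```

```text
stud1 [ 517.8 -169.7  103. ] 0.516651189016072
stud2 [ 479.4 -161.3  101.6] 0.21350027301545987
gash [ 562.  -170.3  113.3] 7.263009057581629
pinfoot [458.4  90.5  68.4] 2.4354445536430918
pintip [462.8  87.1 106.8] 5.271053730264368
seat fl [478.5 142.2  70.9] 8.457960075889583
scene 334 [401 321] [422 344] [411.4 332.7]
side 386 [172 342] [195 373] [183.7 356.6]
handle [468.8 373.3 155.2] 0.6258561857336222
scene bolts [array([499.4,  30.2,  12. ]), array([412.5,  33.4,  12. ])]
side [array([419.6,  34. ,  12. ]), array([509.7,  20. ,  12. ])]
```

Emit:
carry_out(slide=[[0.7, 0.72, 0.1], [0.7, 0.72, 0.1], [0.7, 0.72, 0.1], [0.7, 0.72, 0.1], [0.7, 0.72, 0.1], [0.7, 0.72, 0.1], [0.7, 0.72, 0.1]], dr=[[0, 0, -0.064], [0, 0, -0.064], [0, 0, -0.064], [0, 0, -0.064], [0, 0, -0.064], [0, 0, -0.064], [0, 0, -0.064]], gripper=[100, 100, 100, 100, 100, 100, 100])

```text
clock: 0.68
eef_pos: [315.8, -349.0, 328.3]
eef_rot: [-3.141, -0.001, -0.145]
wrist_force: [-0.4, -0.3, 0.2]
finger_gap: 94.0
finger_force: 0.0
```

Emit:
carry_out(slide=[[0.65, 0.73, 0], [0.65, 0.73, 0], [0.65, 0.73, 0], [0.65, 0.73, 0], [0.65, 0.73, 0], [0.65, 0.73, 0], [0.65, 0.73, 0], [0.65, 0.73, 0]], dr=[[0, 0, 0], [0, 0, 0], [0, 0, 0], [0, 0, 0], [0, 0, 0], [0, 0, 0], [0, 0, 0], [0, 0, 0]], gripper=[100, 100, 100, 100, 100, 100, 100, 100])

```text
clock: 1.35
eef_pos: [476.1, -168.9, 327.1]
eef_rot: [-3.141, 0.001, -0.145]
wrist_force: [-0.3, -0.6, 1.0]
finger_gap: 94.1
finger_force: 0.0
```

```bash
python3 - <<'E'
from h import *
np.set_printoptions(precision=3,suppress=True)
s=read_state();print(s['clock'],s['eef_pos'],s['eef_rot'],s['joints'])
m=mod("wrist");im=camera("wrist");cv2.imwrite("pics/w1.png",im[:,:,::-1]);np.savez("w1.npz",**m);print(m['C'],m['R'])
E
```

```text
1.35 [ 476.135 -168.931  327.077] [-3.141  0.001 -0.145] [-0.413  0.181  1.611 -0.     1.351  1.303]
[ 557.244 -181.205  408.637] [[-0.144 -0.99  -0.   ]
 [-0.95   0.139  0.279]
 [-0.276  0.04  -0.96 ]]
```

View pics/w1.png

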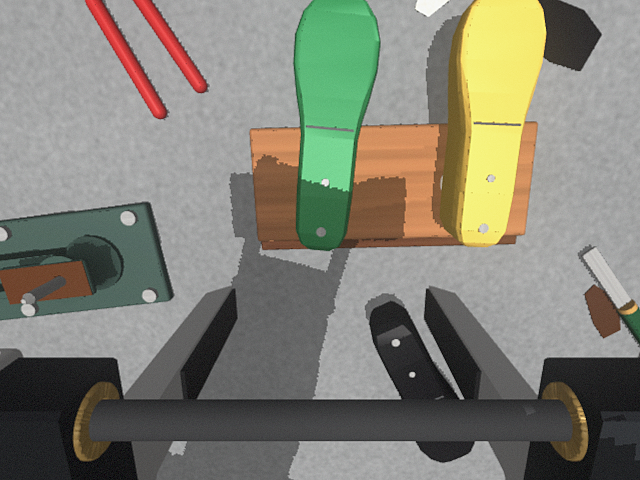

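The wrist view shows the green last's studs at (324,183) and (321,232). Its heel end is at (321,250), and the rack's top corners are (251,129), (537,122), (526,236) and (259,241). The yellow last is clear on the right.

```bash
python3 - <<'E'
from h import *
np.set_printoptions(precision=1,suppress=True)
m=dict(np.load("w1.npz"));S=mod("scene");D=mod("side")
for n,p,z in(("stud1",(324.5,183),102),("stud2",(320.5,232),102),("heel",(321,249),95),("gash",(330,128),102),("rackTL",(251,129),30),("TR",(537,122),30),("BR",(526,236),30),("BL",(259,241),30),("pintip",(27,300),116),("pinfoot",(62,284),70)):
    print(n,plane(m,p,z))
for n,w,a,b in(("stud1",(324.5,183),(267,185),(376.3,183.3)),("stud2",(320.5,232),(282,182.3),(388.3,194.7))):
    print(n,tri(m,w,S,a),tri(m,w,D,b))
# mid-line of green at rows
im=cv2.imread("pics/w1.png")[:,:,::-1].copy()
k,s,c=mask(im,(55,90,40),(85,255,255))
for r in (20,60,110,150,170,190,210,230):
    x=np.where(k[r])[0]; print(r,x.min(),x.max(),plane(m,((x.min()+x.max())/2,r),100), (x.max()-x.min()))
E
```

```text
stud1 [ 521.1 -171.5  102. ]
stud2 [ 482.5 -162.4  102. ]
heel [ 466.3 -160.2   95. ]
gash [ 561.1 -181.6  102. ]
rackTL [ 571.7 -109.    30. ]
TR [ 539.7 -371.9   30. ]
BR [ 431.2 -361.2   30. ]
BL [464.7 -95.4  30. ]
pintip [464.1  81.5 116. ]
pinfoot [460.2  84.8  70. ]
stud1 (array([ 519.3, -171. ,  102.2]), np.float64(3.6697050321749836)) (array([ 520.2, -171.8,   99.5]), np.float64(1.4786949127743068))
stud2 (array([ 480.7, -162.1,  100.9]), np.float64(3.121667108764283)) (array([ 481.2, -162.7,   99.1]), np.float64(1.60716118379205))
20 300 375 [ 632.4 -197.4  100. ] 75
60 294 377 [ 607.1 -192.4  100. ] 83
110 299 364 [ 573.7 -184.6  100. ] 65
150 300 355 [ 545.4 -177.4  100. ] 55
170 299 353 [ 530.6 -174.   100. ] 54
190 297 351 [ 515.4 -170.2  100. ] 54
210 297 348 [ 499.8 -166.6  100. ] 51
230 297 346 [ 483.6 -163.3  100. ] 49
```

Holes and rack agree: hole (510,-170), last yaw -0.23, sole at z≈101, so the underside is at about 30. The grip point is (538,-177,72).

Emit:
carry_out(slide=[[0.25, -0.03, 0], [0.25, -0.03, 0], [0.25, -0.03, -0.15], [0.25, -0.03, -0.3], [0.25, -0.03, -0.45], [0.25, -0.03, -0.55], [0.25, -0.03, -0.65], [0.25, -0.03, -0.71], [0.25, -0.03, -0.71], [0.25, -0.03, -0.71]], dr=[[0, 0, -0.0127], [0, 0, -0.0127], [0, 0, -0.0127], [0, 0, -0.0127], [0, 0, -0.0127], [0, 0, -0.0127], [0, 0, -0.0127], [0, 0, -0.0127], [0, 0, -0.0127], [0, 0, -0.0127]], gripper=[100, 100, 100, 100, 100, 100, 100, 100, 100, 100])

```text
clock: 2.23
eef_pos: [537.4, -178.6, 150.2]
eef_rot: [-3.142, 0.001, -0.23]
wrist_force: [0.7, -0.4, 0.5]
finger_gap: 94.1
finger_force: 0.0
```

Emit:
carry_out(slide=[[0, 0, 0], [0, 0, 0], [0, 0, 0], [0, 0, 0], [0, 0, 0], [0, 0, 0], [0, 0, 0], [0, 0, 0]], dr=[[0, 0, 0], [0, 0, 0], [0, 0, 0], [0, 0, 0], [0, 0, 0], [0, 0, 0], [0, 0, 0], [0, 0, 0]], gripper=[40, 40, 40, 40, 40, 40, 40, 40], newtons=50)

```text
clock: 2.9
eef_pos: [538.2, -177.2, 150.2]
eef_rot: [-3.141, -0.0, -0.228]
wrist_force: [-0.4, 2.0, 2.1]
finger_gap: 45.6
finger_force: 50.0
```

Emit:
carry_out(slide=[[0, 0, 0.04], [0, 0, 0.1], [0, 0, 0.18], [0, 0, 0.28], [0, 0, 0.4], [0, 0, 0.52], [0, 0, 0.6], [0, 0, 0.6], [0, 0, 0.6]], dr=[[0, 0, 0], [0, 0, 0], [0, 0, 0], [0, 0, 0], [0, 0, 0], [0, 0, 0], [0, 0, 0], [0, 0, 0], [0, 0, 0]], gripper=[30, 30, 30, 30, 30, 30, 30, 30, 30])

```text
clock: 3.65
eef_pos: [538.0, -177.3, 300.5]
eef_rot: [3.141, -0.001, -0.228]
wrist_force: [-0.4, -1.3, -4.4]
finger_gap: 45.4
finger_force: 50.0
```

```bash
python3 - <<'E'
from h import *
s=read_state();print(s['clock'],s['eef_pos'],s['eef_rot'],s['wrist_force'],s['moment'])
I=[camera(n) for n in("scene","side")]
a=cv2.resize(I[0][120:240,180:360],None,fx=3,fy=3)[:, :400];b=cv2.resize(I[0][225:425,290:460],(340,400));c=cv2.resize(I[1][240:460,130:360],(418,400))
cv2.imwrite("pics/sc1.png",I[0][:,:,::-1]);cv2.imwrite("pics/sd1.png",I[1][:,:,::-1])
m=mod("wrist");im=camera("wrist");cv2.imwrite("pics/w2.png",im[:,:,::-1]);np.savez("w2.npz",**m)
cv2.imwrite("pics/c2.png",np.hstack([cv2.resize(im,(400,300)),cv2.resize(I[1],(400,300))])[:,:,::-1])
E
```

```text
3.65 [ 537.99368813 -177.34894724  300.5485662 ] [ 3.14135722e+00 -1.11146649e-03 -2.28099754e-01] [-0.36094852 -1.26265849 -4.3767819 ] [ 0.09879761  0.03858089 -0.00510961]
```

View pics/c2.png

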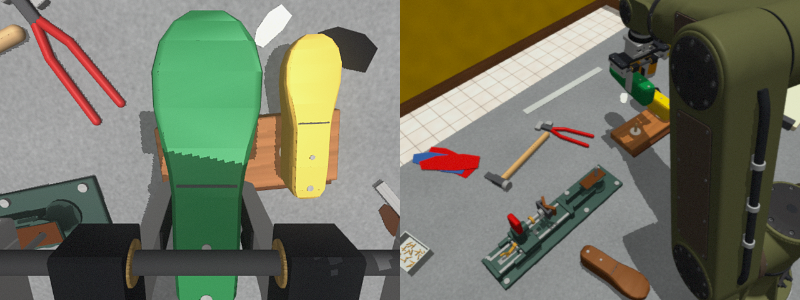

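The last is held level (weight 4.4 N) and nothing else has moved. The pin can't be seen well from here, so I go beside the jack for two close wrist views.

Emit:
carry_out(slide=[[-0.1, 0.14, 0], [-0.22, 0.28, 0], [-0.34, 0.43, 0], [-0.44, 0.57, 0], [-0.52, 0.67, 0], [-0.52, 0.67, 0], [-0.52, 0.67, 0], [-0.52, 0.67, 0]], dr=[[0, 0, 0.01], [0, 0, 0.02], [0, 0, 0.03], [0, 0, 0.0363], [0, 0, 0.0363], [0, 0, 0.0363], [0, 0, 0.0363], [0, 0, 0.0363]], gripper=[30, 30, 30, 30, 30, 30, 30, 30])

```text
clock: 4.47
eef_pos: [408.3, -10.0, 299.8]
eef_rot: [3.141, 0.0, 0.001]
wrist_force: [0.9, 0.7, -3.1]
finger_gap: 45.5
finger_force: 50.0
```

```bash
python3 - <<'E'
from h import *
s=read_state();print(s['clock'],s['eef_pos'],s['eef_rot'])
m=mod("wrist");im=camera("wrist");cv2.imwrite("pics/w3.png",im[:,:,::-1]);np.savez("w3.npz",**m)
E
```

```text
4.4667 [408.31563778  -9.99979952 299.75653811] [3.14145517e+00 4.11649123e-04 5.54732851e-04]
```

Emit:
carry_out(slide=[[0, -0.05, 0], [0.1, -0.1, 0], [0.2, -0.1, 0], [0.2, -0.1, 0], [0.2, -0.1, 0]], dr=[[0, 0, 0.015], [0, 0, 0.03], [0, 0, 0.04], [0, 0, 0.04], [0, 0, 0.04]], gripper=[30, 30, 30, 30, 30])

```text
clock: 4.93
eef_pos: [459.0, -36.0, 298.9]
eef_rot: [-3.141, 0.002, 0.249]
wrist_force: [-0.5, 0.1, -2.6]
finger_gap: 45.5
finger_force: 50.0
```

```bash
python3 - <<'E'
from h import *
s=read_state();print(s['clock'],s['eef_pos'],s['eef_rot'],s['wrist_force'])
m=mod("wrist");im=camera("wrist");cv2.imwrite("pics/w4.png",im[:,:,::-1]);np.savez("w4.npz",**m)
o=cv2.imread("pics/w3.png")[:,:,::-1]
cv2.imwrite("pics/c3.png",np.hstack([o[:,:400],im[:,:400]])[:,:,::-1])
E
```

```text
4.9333 [458.97520892 -35.9764588  298.92822385] [-3.14068991e+00  2.17914612e-03  2.49331561e-01] [-0.45656964  0.05101935 -2.62020302]
```

View pics/c3.png

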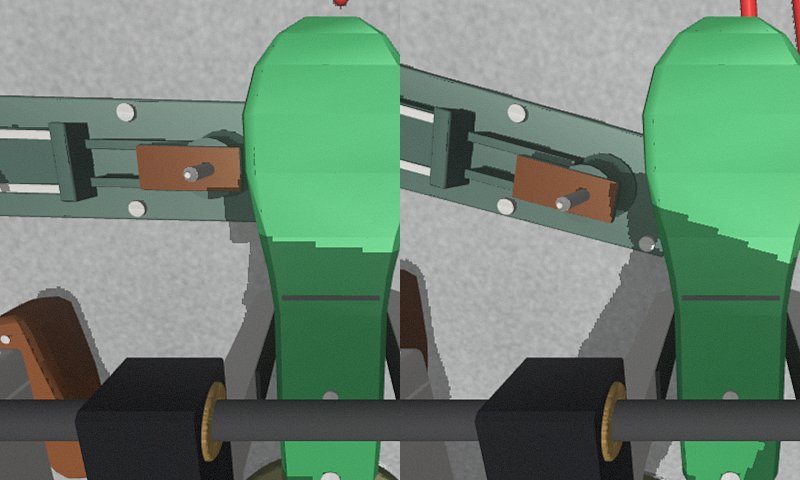

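The left half is the first place: pin tip (190,174), foot (210,168), leather seat about x 137–241. The right half is the second place: tip (162,204), foot (186,192).

```bash
python3 - <<'E'
from h import *
np.set_printoptions(precision=2,suppress=True)
A,B=[dict(np.load(f"w{i}.npz")) for i in(3,4)]
print("tip",*tri(A,(190,174),B,(162,204)));print("foot",*tri(A,(210,168),B,(187,191.5)))
print("tip116",plane(A,(190,174),116),plane(B,(162,204),116))
print("foot70",plane(A,(210,168),70),plane(B,(187,191.5),70))
for n,m,r in(("w3",A,(120,130,245,205)),("w4",B,(100,140,225,230))):
    im=cv2.imread(f"pics/{n}.png")[:,:,::-1].copy();sub=im[r[1]:r[3],r[0]:r[2]].copy()
    k=cv2.morphologyEx(cv2.inRange(hsv(sub),(3,90,50),(17,255,255)),cv2.MORPH_CLOSE,np.ones((15,15)))
    c=max(cv2.findContours(k,0,2)[0],key=cv2.contourArea); b=cv2.boxPoints(cv2.minAreaRect(c))+[r[0],r[1]]
    P=np.array([plane(m,p,70) for p in b]); print(n,b,P[:,:2],"c",P.mean(0),"sides",np.linalg.norm(P-np.roll(P,1,0),axis=1))
    e=P-np.roll(P,1,0); print(np.degrees(np.arctan2(e[:,1],e[:,0])))
im=cv2.imread("pics/w4.png")
# jack base edges direction, w3: far & near edges
for a,b,z in(((5,97),(240,102),12),((5,215),(240,220),12)):
    p,q=plane(A,a,z),plane(A,b,z); print("edge",p,q,np.degrees(np.arctan2(*(p-q)[[1,0]])))
# last in the hand: gash and stud
for m in(A,B): print("gash ends",plane(m,(282,298),252),plane(m,(379,298),252))
E
```

```text
tip [463.72  85.04 112.16] 0.1540140735495687
foot [462.67  89.17  51.55] 0.29970092264432363
tip116 [464.09  83.6  116.  ] [464.79  83.67 116.  ]
foot70 [464.23  83.74  70.  ] [466.92  83.1   70.  ]
w3 [[134.92 188.79]
 [136.01 144.7 ]
 [245.08 147.4 ]
 [243.99 191.48]] [[447.87 144.9 ]
 [481.85 139.37]
 [479.94  55.28]
 [445.83  58.18]] c [463.87  99.43  70.  ] sides [86.74 34.43 84.11 34.23]
[ 88.65  -9.25 -91.3  175.14]
w4 [[104.91 201.77]
 [117.31 154.82]
 [225.23 183.33]
 [212.83 230.28]] [[442.43 145.67]
 [481.84 139.68]
 [480.85  54.74]
 [440.58  57.91]] c [461.43  99.5   70.  ] sides [87.78 39.86 84.95 40.39]
[ 88.79  -8.65 -90.67 175.5 ]
edge [521.08 277.77  12.  ] [517.18  69.71  12.  ] 88.92625186843269
edge [414.64 302.33  12.  ] [410.    76.47  12.  ] 88.82099343282711
gash ends [433.57   6.76 252.  ] [433.61 -28.05 252.  ]
gash ends [479.52 -13.65 252.  ] [488.09 -47.15 252.  ]
```

```bash
python3 - <<'E'
from h import *
np.set_printoptions(precision=2,suppress=True)
for n,T,y in(("w3",(408.3,-10),.0006),("w4",(459,-36),.2493)):
    m=dict(np.load(n+".npz")); im=cv2.imread(f"pics/{n}.png")[:,:,::-1].copy()
    k,s,c=mask(im,(55,90,40),(85,255,255)); r=s[1]; x=np.where(k[r])[0]; p=(x.mean(),r)
    u=np.array([np.cos(y),np.sin(y)]);v=np.array([-u[1],u[0]])
    for z in(223,230): q=plane(m,p,z)[:2]-T; print(n,p,z,q@u,q@v)
    for row in(120,200,320,350):
        x=np.where(k[row])[0]; q=plane(m,((x.min()+x.max())/2,row),250)[:2]-T; print(row,x.min(),x.max(),q@u,q@v)
m=dict(np.load("w1.npz"));u=np.array([np.cos(.228),-np.sin(.228)])
for z in(72,85,95): print(z,plane(m,(321,250),z)[:2]@u, np.array([538,-177.2])@u)
E
```

```text
w3 (np.float64(330.5), np.int32(17)) 223 122.37047815205896 -0.6090956834909323
w3 (np.float64(330.5), np.int32(17)) 230 120.58311610067226 -0.6021112076248455
120 243 418 86.13505526403382 -0.6085414695274107
200 251 409 60.34961060947229 -0.4623571259098443
320 274 386 15.59024979755306 -0.4866298005754522
350 275 385 3.049000807982324 -0.49343082836276525
w4 (np.float64(330.5), np.int32(17)) 223 121.81732653638784 -0.6064142300312604
w4 (np.float64(330.5), np.int32(17)) 230 120.04320620589246 -0.6053318599819665
120 243 418 85.85918882954482 -0.631760981331916
200 251 409 60.25342433673451 -0.48952282707060696
320 274 386 15.763550111925497 -0.5186545563518806
350 275 385 3.28814108722813 -0.5268233867815684
72 482.6149731861178 564.1292457348708
85 486.5217208634523 564.1292457348708
95 489.5269113844788 564.1292457348708
```

The toe and heel both put the hole 28 mm behind the TCP. The pin is at (464.2,84.0), jack yaw 1.551, so the TCP goes to (464.8,112).

Emit:
carry_out(slide=[[0, 0.04, 0], [0, 0.1, 0], [0, 0.16, 0], [0.01, 0.22, 0], [0.02, 0.3, 0], [0.027, 0.38, 0], [0.027, 0.46, 0], [0.027, 0.54, 0], [0.027, 0.588, 0], [0.027, 0.588, 0]], dr=[[0, 0, 0.019], [0, 0, 0.038], [0, 0, 0.057], [0, 0, 0.076], [0, 0, 0.095], [0, 0, 0.114], [0, 0, 0.133], [0, 0, 0.152], [0, 0, 0.171], [0, 0, 0.19]], gripper=[30, 30, 30, 30, 30, 30, 30, 30, 30, 30])

```text
clock: 5.82
eef_pos: [464.4, 113.6, 300.0]
eef_rot: [-3.141, -0.0, 1.452]
wrist_force: [0.0, -0.5, -3.0]
finger_gap: 45.8
finger_force: 50.0
```

Emit:
carry_out(slide=[[0, 0, 0], [0, 0, 0], [0, 0, 0], [0, 0, 0], [0, 0, 0]], dr=[[0, 0, 0.01], [0, 0, 0.0168], [0, 0, 0.0168], [0, 0, 0.0168], [0, 0, 0.0168]], gripper=[30, 30, 30, 30, 30])

```text
clock: 6.23
eef_pos: [464.7, 111.9, 300.1]
eef_rot: [-3.141, 0.0, 1.548]
wrist_force: [0.8, 0.0, -3.0]
finger_gap: 45.6
finger_force: 50.0
```

```bash
python3 - <<'E'
from h import *
s=read_state();print(s['clock'],s['eef_pos'],s['eef_rot'],s['wrist_force'])
m=mod("wrist");im=camera("wrist");cv2.imwrite("pics/w5.png",im[:,:,::-1]);np.savez("w5.npz",**m)
sd=camera("side");sc=camera("scene");cv2.imwrite("pics/sd5.png",sd[:,:,::-1]);cv2.imwrite("pics/sc5.png",sc[:,:,::-1])
cv2.imwrite("pics/c5.png",np.vstack([np.hstack([cv2.resize(im,(400,300)),cv2.resize(sd[150:450,100:500],(400,300))]),np.hstack([cv2.resize(im[0:150,200:400],None,fx=2,fy=2),cv2.resize(sc[200:425,260:560],(400,300))])])[:,:,::-1])
E
```

```text
6.2333 [464.72549221 111.88287859 300.13095792] [-3.14149693e+00  1.34273563e-05  1.54836761e+00] [ 0.79334098  0.04182612 -3.01327778]
```

View pics/c5.png

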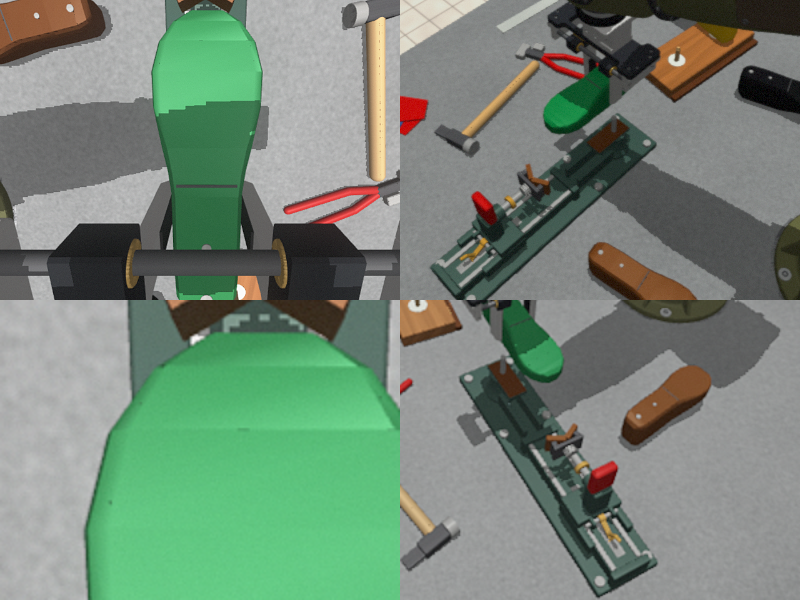

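The last is level over the seat with its toe towards the clamp. The V pad's tips are at wrist ≈(292,17) and (366,17). I check the pad clearance before lowering.

```bash
python3 - <<'E'
from h import *
np.set_printoptions(precision=1,suppress=True)
m=dict(np.load("w5.npz"));D=mod("side");S=mod("scene")
for p in((292,18),(366,18)): print(plane(m,p,129))
# composite: side crop 100+x,150+y ; scene crop 260+.75x,200+.75y
sd=lambda x,y:(100+x-400,150+y); sc=lambda x,y:(260+.75*(x-400),200+.75*(y-300))
for n,a,b in(("Vleft-robot side",sc(580,427),sd(549,187)),("V other",sc(552,440),sd(524,169))): print(n,*tri(S,a,D,b), plane(S,a,129),plane(D,b,129))
I={n:cv2.imread(f"pics/{n}5.png")[:,:,::-1].copy() for n in("sc","sd")}
for n,M,r in(("sc",S,(390,310,440,350)),("sd",D,(165,335,205,385))):
    h=hsv(I[n]); k=((h[...,0]<8)|(h[...,0]>172))&(h[...,1]>150)&(h[...,2]>60);z=np.zeros_like(k); z[r[1]:r[3],r[0]:r[2]]=1; P=np.argwhere(k&z)[:,::-1]; hull=cv2.convexHull(P.astype(np.int32))[:,0]; print(n,cv2.approxPolyDP(hull,1.5,True)[:,0].tolist())
E
```

```text
[446.6 257.2 129. ]
[489.2 256.3 129. ]
Vleft-robot side [434.  273.5 126. ] 3.1303850189963875 [435.5 276.6 129. ] [433.1 272.8 129. ]
V other [487.2 277.8 131.8] 1.922497827300293 [486.  275.4 129. ] [488.5 277.9 129. ]
sc [[419, 321], [422, 324], [419, 336], [403, 344], [401, 338], [404, 328]]
sd [[193, 373], [190, 374], [178, 362], [172, 348], [175, 342], [179, 342], [191, 354], [196, 369]]
```

Emit:
carry_out(slide=[[0, 0, -0.06], [0, 0, -0.14], [0, 0, -0.2], [0, 0, -0.24], [0, 0, -0.26], [0, 0, -0.28], [0, 0, -0.29], [0, 0, -0.29], [0, 0, -0.29]], dr=[[0, 0, 0], [0, 0, 0], [0, 0, 0], [0, 0, 0], [0, 0, 0], [0, 0, 0], [0, 0, 0], [0, 0, 0], [0, 0, 0]], gripper=[30, 30, 30, 30, 30, 30, 30, 30, 30])

```text
clock: 7.13
eef_pos: [465.4, 113.0, 228.4]
eef_rot: [3.139, -0.002, 1.55]
wrist_force: [3.3, 8.5, -6.3]
finger_gap: 45.8
finger_force: 50.0
```

The pin is in the hole mouth and pushes the last +y (8.5 N), so I ease over.

Emit:
carry_out(slide=[[0.003, 0.006, 0], [0.004, 0.01, 0], [0.004, 0.01, 0], [0.004, 0.01, 0]], dr=[[0, 0, 0], [0, 0, 0], [0, 0, 0], [0, 0, 0]], gripper=[30, 30, 30, 30])

```text
clock: 7.47
eef_pos: [465.9, 114.6, 227.9]
eef_rot: [3.141, 0.0, 1.551]
wrist_force: [0.2, 0.2, -2.1]
finger_gap: 45.8
finger_force: 50.0
```

Free now. Down slowly.

Emit:
carry_out(slide=[[0, 0, -0.02], [0, 0, -0.04], [0, 0, -0.06], [0, 0, -0.08], [0, 0, -0.1], [0, 0, -0.12], [0, 0, -0.12]], dr=[[0, 0, 0], [0, 0, 0], [0, 0, 0], [0, 0, 0], [0, 0, 0], [0, 0, 0], [0, 0, 0]], gripper=[30, 30, 30, 30, 30, 30, 30])

```text
clock: 8.05
eef_pos: [465.6, 114.6, 196.5]
eef_rot: [-3.14, 0.0, 1.551]
wrist_force: [0.2, 0.4, -2.4]
finger_gap: 45.8
finger_force: 50.0
```

Emit:
carry_out(slide=[[0, 0, -0.006], [0, 0, -0.01], [0, 0, -0.014], [0, 0, -0.018], [0, 0, -0.02], [0, 0, -0.02]], dr=[[0, 0, 0], [0, 0, 0], [0, 0, 0], [0, 0, 0], [0, 0, 0], [0, 0, 0]], gripper=[30, 30, 30, 30, 30, 30])

```text
clock: 8.55
eef_pos: [465.7, 114.7, 192.6]
eef_rot: [-3.141, -0.0, 1.551]
wrist_force: [-3.8, -0.4, -0.5]
finger_gap: 45.9
finger_force: 50.0
```

Emit:
carry_out(slide=[[0, 0, -0.003], [0, 0, -0.006], [0, 0, -0.006]], dr=[[0, 0, 0], [0, 0, 0], [0, 0, 0]], gripper=[30, 30, 30])

```text
clock: 8.8
eef_pos: [465.7, 114.6, 191.1]
eef_rot: [-3.141, 0.0, 1.551]
wrist_force: [-4.9, 0.1, -0.7]
finger_gap: 45.9
finger_force: 50.0
```

Emit:
carry_out(slide=[[-0.003, 0, 0], [-0.004, 0, -0.002], [-0.004, 0, -0.005], [-0.004, 0, -0.005]], dr=[[0, 0, 0], [0, 0, 0], [0, 0, 0], [0, 0, 0]], gripper=[30, 30, 30, 30])

```text
clock: 9.13
eef_pos: [465.2, 114.6, 190.2]
eef_rot: [3.14, -0.0, 1.551]
wrist_force: [-0.4, 1.0, 1.0]
finger_gap: 45.9
finger_force: 50.0
```

Emit:
carry_out(slide=[[0, 0, -0.002], [0, 0, -0.004], [0, 0, -0.004]], dr=[[0, 0, 0], [0, 0, 0], [0, 0, 0]], gripper=[30, 30, 30])

```text
clock: 9.38
eef_pos: [465.1, 114.7, 190.2]
eef_rot: [3.14, -0.0, 1.551]
wrist_force: [-7.2, -1.6, 16.2]
finger_gap: 45.5
finger_force: 50.0
```

Seated at TCP z 190.2 as expected. I ease off, open and lift.

Emit:
carry_out(slide=[[0, 0, 0.003], [0, 0, 0.004], [0, 0, 0.004], [0, 0, 0.004], [0, 0, 0.004], [0, 0, 0.004], [0, 0, 0.004]], dr=[[0, 0, 0], [0, 0, 0], [0, 0, 0], [0, 0, 0], [0, 0, 0], [0, 0, 0], [0, 0, 0]], gripper=[30, 60, 75, 90, 90, 90, 90])

```text
clock: 9.97
eef_pos: [464.8, 114.6, 189.8]
eef_rot: [-3.141, 0.0, 1.551]
wrist_force: [0.6, -0.1, -0.1]
finger_gap: 81.9
finger_force: 0.0
```

Emit:
carry_out(slide=[[0, 0, 0.06], [0, 0, 0.2], [0, 0, 0.36], [0, 0, 0.5], [0, 0, 0.5], [0, 0.1, 0.5], [0, 0.2, 0.5], [0, 0.3, 0.5], [0, 0.32, 0.5], [0, 0.32, 0.5]], dr=[[0, 0, 0], [0, 0, 0], [0, 0, 0], [0, 0, 0], [0, 0, 0], [0, 0, 0], [0, 0, 0], [0, 0, 0], [0, 0, 0], [0, 0, 0]], gripper=[90, 90, 90, 90, 90, 90, 90, 90, 90, 90])

```text
clock: 10.8
eef_pos: [464.7, 195.6, 314.4]
eef_rot: [-3.141, 0.0, 1.553]
wrist_force: [-0.2, -0.4, -1.2]
finger_gap: 84.7
finger_force: 0.0
```

```bash
python3 - <<'E'
from h import *
s=read_state();print(s['clock'],s['eef_pos'],s['eef_rot'],s['wrist_force'])
m=mod("wrist");im=camera("wrist");cv2.imwrite("pics/w6.png",im[:,:,::-1]);np.savez("w6.npz",**m)
sd=camera("side");cv2.imwrite("pics/sd6.png",sd[:,:,::-1])
cv2.imwrite("pics/c6.png",np.hstack([im[:,150:550],cv2.resize(sd[230:470,130:330],(400,480))])[:,:,::-1])
E
```

```text
10.8 [464.66239373 195.63614554 314.43362521] [-3.14111591e+00  1.46342358e-04  1.55268671e+00] [-0.22082855 -0.41754899 -1.17465457]
```

View pics/c6.png

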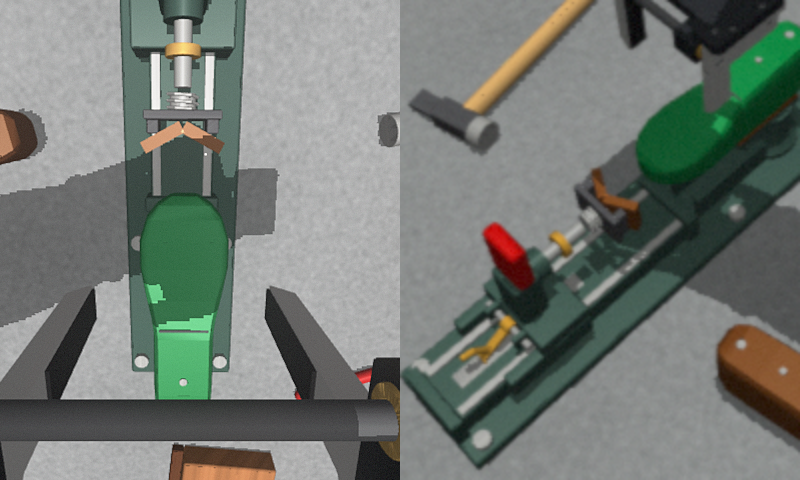

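The last sits level on the seat, with its toe at wrist (335,193) and the pad's V bottom at (332,124), 60-odd pixels ahead. Next I look at the handle from nearer.

Emit:
carry_out(slide=[[0, 0.12, 0], [0, 0.26, 0], [0, 0.38, 0], [0, 0.4, 0], [0, 0.4, 0]], dr=[[0, 0, 0], [0, 0, 0], [0, 0, 0], [0, 0, 0], [0, 0, 0]], gripper=[60, 30, 0, 0, 0])

```text
clock: 11.32
eef_pos: [464.9, 294.9, 314.5]
eef_rot: [-3.141, 0.0, 1.552]
wrist_force: [-0.5, -1.2, 0.2]
finger_gap: 54.8
finger_force: 0.0
```

```bash
python3 - <<'E'
from h import *
np.set_printoptions(precision=1,suppress=True)
s=read_state();print(s['clock'],s['eef_pos'],s['eef_rot'],s['wrist_force'])
m=mod("wrist");im=camera("wrist");cv2.imwrite("pics/w7.png",im[:,:,::-1]);np.savez("w7.npz",**m)
cv2.imwrite("pics/c7.png",im[:,:,::-1])
a=dict(np.load("w6.npz"))
print("V",plane(a,(332,124),129),plane(a,(332,124),112),"tips",plane(a,(293,150),129),plane(a,(372,148),129),"toe",plane(a,(335,193),113))
h=hsv(im);k=((h[...,0]<8)|(h[...,0]>172))&(h[...,1]>150)&(h[...,2]>60);n,l,st,c=cv2.connectedComponentsWithStats(k.astype(np.uint8))
for i in range(1,n):
    if st[i,4]>100: print(st[i],c[i])
E
```

```text
11.3167 [464.9 294.9 314.5] [-3.1  0.   1.6] [-0.5 -1.2  0.2]
V [468.  282.5 129. ] [468.1 282.8 112. ] tips [441.8 266.4 129. ] [494.3 266.8 129. ] toe [469.5 235.  113. ]
[ 301  125   71   29 1970] [336. 139.]
```

View pics/c7.png

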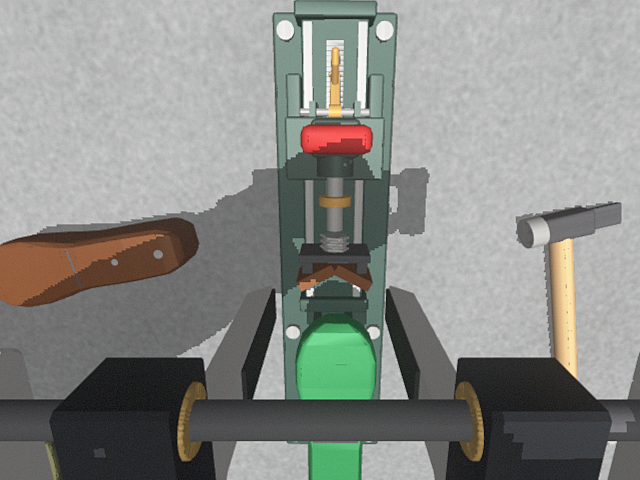

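The handle is at wrist cols 301–371, rows 125–153, with the pawl behind it at (335,85) and free space above.

```bash
python3 - <<'E'
from h import *
np.set_printoptions(precision=1,suppress=True)
m=dict(np.load("w7.npz"));D=mod("side");S=mod("scene")
print(m['C'])
im=cv2.imread("pics/w7.png")[:,:,::-1].copy(); v=hsv(im)[...,2]
print("V along col 336", v[120:158,336])
for z in(155,181): print(z,[plane(m,(336,r),z) for r in(125,139,153)],"width",plane(m,(301,139),z)[0]-plane(m,(371,139),z)[0])
print(tri(m,(336,139),S,(411.4,332.7)),tri(m,(336,139),D,(183.7,356.6)))
E
```

```text
[466.9 375.9 396.1]
V along col 336 [103 124 100  86  96 128 176 205 223 228 235 238 244 247 248 248 248 249
 249 249 251 255 212 155 159 157 152 149 146 140 140 132 120 106  83  68
  87  86]
155 [array([470.5, 380.5, 155. ]), array([470.4, 372.6, 155. ]), array([470.3, 364.5, 155. ])] width -41.68978552501852
181 [array([470.1, 380. , 181. ]), array([470. , 372.9, 181. ]), array([469.9, 365.7, 181. ])] width -37.19429866048387
(array([469.8, 373.3, 156.4]), np.float64(1.790001484399453)) (array([470.4, 372.5, 152.5]), np.float64(0.15155111896458637))
```

Emit:
carry_out(slide=[[0.01, 0.12, 0], [0.022, 0.28, 0], [0.022, 0.42, 0], [0.022, 0.46, 0], [0.022, 0.46, 0], [0.022, 0.46, -0.1], [0.022, 0.46, -0.22], [0.022, 0.46, -0.31], [0.022, 0.46, -0.32], [0.022, 0.46, -0.32]], dr=[[0, 0, 0], [0, 0, 0], [0, 0, 0], [0, 0, 0], [0, 0, 0], [0, 0, 0], [0, 0, 0], [0, 0, 0], [0, 0, 0], [0, 0, 0]], gripper=[0, 0, 0, 0, 0, 0, 0, 0, 0, 0])

```text
clock: 12.2
eef_pos: [470.8, 407.7, 234.6]
eef_rot: [-3.14, 0.001, 1.549]
wrist_force: [-0.9, 0.4, 0.8]
finger_gap: 0.7
finger_force: 0.0
```

Emit:
carry_out(slide=[[0, -0.02, 0], [0, -0.04, 0], [0, -0.05, 0], [0, -0.06, 0], [0, -0.06, 0]], dr=[[0, 0, 0], [0, 0, 0], [0, 0, 0], [0, 0, 0], [0, 0, 0]], gripper=[0, 0, 0, 0, 0])

```text
clock: 12.62
eef_pos: [470.5, 394.1, 235.7]
eef_rot: [3.141, -0.001, 1.55]
wrist_force: [0.0, -0.6, -0.2]
finger_gap: 0.8
finger_force: 0.0
```

Emit:
carry_out(slide=[[0, -0.015, 0], [0, -0.025, 0], [0, -0.035, 0], [0, -0.035, 0]], dr=[[0, 0, 0], [0, 0, 0], [0, 0, 0], [0, 0, 0]], gripper=[0, 0, 0, 0])

```text
clock: 12.95
eef_pos: [470.3, 385.8, 235.1]
eef_rot: [3.141, -0.001, 1.551]
wrist_force: [-0.1, 1.6, 1.3]
finger_gap: 0.5
finger_force: 0.9
```

Emit:
carry_out(slide=[[0, -0.01, 0], [0, -0.02, 0], [0, -0.03, 0], [0, -0.04, 0]], dr=[[0, 0, 0], [0, 0, 0], [0, 0, 0], [0, 0, 0]], gripper=[0, 0, 0, 0])

```text
clock: 13.28
eef_pos: [470.2, 376.0, 235.1]
eef_rot: [-3.142, -0.001, 1.551]
wrist_force: [-2.6, 6.2, 3.0]
finger_gap: 0.5
finger_force: 3.0
```

Emit:
carry_out(slide=[[0, -0.01, 0], [0, -0.02, 0], [0, -0.03, 0], [0, -0.04, 0]], dr=[[0, 0, 0], [0, 0, 0], [0, 0, 0], [0, 0, 0]], gripper=[0, 0, 0, 0])

```text
clock: 13.62
eef_pos: [470.1, 366.0, 235.0]
eef_rot: [-3.141, -0.001, 1.551]
wrist_force: [-3.8, 6.0, 2.1]
finger_gap: 0.1
finger_force: 3.2
```

Emit:
carry_out(slide=[[-0.001, -0.01, 0], [-0.001, -0.02, 0], [-0.002, -0.03, 0]], dr=[[0, 0, 0], [0, 0, 0], [0, 0, 0]], gripper=[0, 0, 0])

```text
clock: 13.87
eef_pos: [469.8, 358.4, 235.0]
eef_rot: [3.141, -0.001, 1.551]
wrist_force: [0.9, 6.1, 0.4]
finger_gap: 0.4
finger_force: 3.2
```

Emit:
carry_out(slide=[[0, -0.004, 0]], dr=[[0, 0, 0]], gripper=[0])

```text
clock: 13.95
eef_pos: [469.8, 357.3, 235.0]
eef_rot: [3.141, -0.001, 1.551]
wrist_force: [-0.1, 5.6, 2.2]
finger_gap: 0.6
finger_force: 2.7
```

Emit:
carry_out(slide=[[0, -0.004, 0]], dr=[[0, 0, 0]], gripper=[0])

```text
clock: 14.03
eef_pos: [469.8, 356.3, 235.0]
eef_rot: [3.141, -0.0, 1.551]
wrist_force: [-0.9, 2.3, 2.1]
finger_gap: 0.5
finger_force: 1.1
```

Emit:
carry_out(slide=[[0, -0.004, 0]], dr=[[0, 0, 0]], gripper=[0])

```text
clock: 14.12
eef_pos: [469.8, 355.3, 235.0]
eef_rot: [3.141, -0.0, 1.551]
wrist_force: [-1.5, 6.2, 2.3]
finger_gap: 0.5
finger_force: 3.0
```

Emit:
carry_out(slide=[[0, -0.004, 0]], dr=[[0, 0, 0]], gripper=[0])

```text
clock: 14.2
eef_pos: [469.8, 354.5, 235.0]
eef_rot: [3.141, -0.001, 1.551]
wrist_force: [-1.3, 5.7, 1.6]
finger_gap: 0.3
finger_force: 2.8
```

Emit:
carry_out(slide=[[0, -0.004, 0]], dr=[[0, 0, 0]], gripper=[0])

```text
clock: 14.28
eef_pos: [469.8, 353.6, 235.0]
eef_rot: [3.142, -0.001, 1.551]
wrist_force: [-0.6, 7.5, 0.9]
finger_gap: 0.5
finger_force: 3.8
```

```bash
python3 - <<'E'
from h import *
np.set_printoptions(precision=1,suppress=True)
s=read_state();print(s['clock'],s['eef_pos'],s['wrist_force'])
S=mod("scene");D=mod("side")
for n,M in(("scene",S),("side",D)):
    im=camera(n); cv2.imwrite(f"pics/{n}8.png",im[:,:,::-1])
    o=cv2.imread(f"pics/{n}0.png")[:,:,::-1].copy()
    x,y=np.int32(proj(M,(468,255,112))); w=40
    for t,i in(("0",o),("8",im)):
        k=cv2.inRange(hsv(i)[y-w:y+w,x-w:x+w].copy(),(5,110,40),(16,255,255)) ; q=np.argwhere(k)[:,::-1]+[x-w,y-w]
        print(n,t,len(q),q.mean(0),plane(M,q.mean(0),112))
E
```

```text
14.2833 [469.8 353.6 235. ] [-0.6  7.5  0.9]
scene 0 345 [358.9 280.7] [473.9 200.3 112. ]
scene 8 93 [370.9 288.2] [461.9 229.  112. ]
side 0 184 [235.7 328.2] [469.7 270.9 112. ]
side 8 208 [254.2 316.5] [463.8 234.  112. ]
```

Emit:
carry_out(slide=[[0, -0.004, 0]], dr=[[0, 0, 0]], gripper=[0])

```text
clock: 14.47
eef_pos: [469.8, 352.8, 235.0]
eef_rot: [3.141, -0.001, 1.551]
wrist_force: [-1.3, 9.1, 1.5]
finger_gap: 0.5
finger_force: 4.3
```

Emit:
carry_out(slide=[[0, -0.004, 0]], dr=[[0, 0, 0]], gripper=[0])

```text
clock: 14.55
eef_pos: [469.7, 351.8, 235.0]
eef_rot: [3.141, -0.001, 1.551]
wrist_force: [-1.4, 10.7, -0.1]
finger_gap: 0.4
finger_force: 5.2
```

Emit:
carry_out(slide=[[0, -0.004, 0]], dr=[[0, 0, 0]], gripper=[0])

```text
clock: 14.63
eef_pos: [469.7, 350.9, 235.0]
eef_rot: [3.141, -0.002, 1.551]
wrist_force: [-0.9, 11.5, -0.1]
finger_gap: 0.7
finger_force: 5.9
```

Emit:
carry_out(slide=[[0, -0.004, 0]], dr=[[0, 0, 0]], gripper=[0])

```text
clock: 14.72
eef_pos: [469.7, 350.1, 235.0]
eef_rot: [3.141, -0.002, 1.551]
wrist_force: [-0.6, 12.9, -0.1]
finger_gap: 0.2
finger_force: 6.6
```

Emit:
carry_out(slide=[[0, -0.004, 0]], dr=[[0, 0, 0]], gripper=[0])

```text
clock: 14.8
eef_pos: [469.7, 349.3, 235.0]
eef_rot: [3.141, -0.002, 1.551]
wrist_force: [-1.6, 14.1, -0.5]
finger_gap: 0.3
finger_force: 7.2
```

Emit:
carry_out(slide=[[0, -0.004, 0]], dr=[[0, 0, 0]], gripper=[0])

```text
clock: 14.88
eef_pos: [469.7, 348.3, 235.0]
eef_rot: [3.141, -0.003, 1.551]
wrist_force: [-1.3, 13.7, -1.2]
finger_gap: 0.6
finger_force: 6.8
```

Emit:
carry_out(slide=[[0, -0.002, 0]], dr=[[0, 0, 0]], gripper=[0])

```text
clock: 14.97
eef_pos: [469.6, 347.7, 235.0]
eef_rot: [3.141, -0.002, 1.551]
wrist_force: [-0.3, 14.9, -0.3]
finger_gap: 0.4
finger_force: 7.0
```

Emit:
carry_out(slide=[[0, 0, 0]], dr=[[0, 0, 0]], gripper=[0])

```text
clock: 15.05
eef_pos: [469.6, 347.7, 235.0]
eef_rot: [3.141, -0.002, 1.551]
wrist_force: [-1.1, 11.5, -0.3]
finger_gap: 0.6
finger_force: 6.3
```

Emit:
carry_out(slide=[[0, 0, 0]], dr=[[0, 0, 0]], gripper=[0])

```text
clock: 15.13
eef_pos: [469.6, 347.7, 235.0]
eef_rot: [3.141, -0.002, 1.551]
wrist_force: [-1.1, 13.5, 0.7]
finger_gap: 0.2
finger_force: 6.2
```

Emit:
carry_out(slide=[[0, 0.002, 0]], dr=[[0, 0, 0]], gripper=[0])

```text
clock: 15.22
eef_pos: [469.6, 348.0, 235.0]
eef_rot: [3.141, -0.002, 1.551]
wrist_force: [-1.5, 9.5, 1.0]
finger_gap: 0.4
finger_force: 4.6
```

Emit:
carry_out(slide=[[0, 0.002, 0]], dr=[[0, 0, 0]], gripper=[0])

```text
clock: 15.3
eef_pos: [469.7, 348.4, 235.0]
eef_rot: [3.141, -0.001, 1.551]
wrist_force: [-1.5, 7.8, 0.6]
finger_gap: 0.5
finger_force: 4.3
```

Emit:
carry_out(slide=[[0, 0.002, 0]], dr=[[0, 0, 0]], gripper=[0])

```text
clock: 15.38
eef_pos: [469.7, 348.8, 235.0]
eef_rot: [3.142, -0.001, 1.551]
wrist_force: [-1.2, 5.6, 1.4]
finger_gap: 0.3
finger_force: 3.1
```

Emit:
carry_out(slide=[[0, 0.002, 0]], dr=[[0, 0, 0]], gripper=[0])

```text
clock: 15.47
eef_pos: [469.7, 349.1, 235.0]
eef_rot: [-3.141, -0.0, 1.551]
wrist_force: [-1.2, 4.1, 2.9]
finger_gap: 0.3
finger_force: 1.9
```

Emit:
carry_out(slide=[[0, 0.002, 0]], dr=[[0, 0, 0]], gripper=[0])

```text
clock: 15.55
eef_pos: [469.8, 349.3, 234.9]
eef_rot: [-3.141, 0.0, 1.551]
wrist_force: [-0.3, 0.9, 0.4]
finger_gap: 0.6
finger_force: 0.6
```

Emit:
carry_out(slide=[[0, 0.002, 0]], dr=[[0, 0, 0]], gripper=[0])

```text
clock: 15.63
eef_pos: [469.9, 349.5, 234.7]
eef_rot: [-3.141, 0.001, 1.551]
wrist_force: [-0.1, 0.9, 0.0]
finger_gap: 0.5
finger_force: 0.0
```

The force died away within 1.5 mm while backing off, so the pawl holds. Estimated pad force is about 9 N, from both the push minus 6 N and 4 mm of compression. I withdraw and look.

Emit:
carry_out(slide=[[0, 0.05, 0], [0, 0.12, 0], [0, 0.16, 0], [0, 0.16, 0], [0, 0.16, 0.1], [0, 0.16, 0.25], [0, 0.16, 0.4], [0, 0.16, 0.5], [0, 0.16, 0.5]], dr=[[0, 0, 0], [0, 0, 0], [0, 0, 0], [0, 0, 0], [0, 0, 0], [0, 0, 0], [0, 0, 0], [0, 0, 0], [0, 0, 0]], gripper=[0, 0, 0, 0, 0, 0, 0, 0, 0])

```text
clock: 16.38
eef_pos: [470.3, 389.9, 365.9]
eef_rot: [3.135, -0.005, 1.551]
wrist_force: [-0.8, -0.4, 0.0]
finger_gap: 0.5
finger_force: 0.0
```

Emit:
carry_out(slide=[[0, -0.15, 0], [0, -0.3, 0], [0, -0.45, 0], [0, -0.6, 0], [0, -0.75, 0], [0, -0.8, 0], [0, -0.8, 0], [0, -0.8, 0]], dr=[[0, 0, 0], [0, 0, 0], [0, 0, 0], [0, 0, 0], [0, 0, 0], [0, 0, 0], [0, 0, 0], [0, 0, 0]], gripper=[0, 0, 0, 0, 0, 0, 0, 0])

```text
clock: 17.05
eef_pos: [469.9, 189.7, 359.6]
eef_rot: [-3.141, 0.0, 1.549]
wrist_force: [-0.5, 0.5, 0.9]
finger_gap: 0.5
finger_force: 0.0
```

```bash
python3 - <<'E'
from h import *
s=read_state();print(s['clock'],s['eef_pos'],s['wrist_force'])
m=mod("wrist");im=camera("wrist");sd=camera("side");sc=camera("scene");np.savez("w9.npz",**m);cv2.imwrite("pics/w9.png",im[:,:,::-1])
cv2.imwrite("pics/c9.png",np.hstack([im[:,150:500],np.vstack([cv2.resize(sd[240:420,160:360],(300,270)),cv2.resize(sc[220:360,300:500],(300,210))])])[:,:,::-1])
E
```

```text
17.05 [469.89681422 189.66938542 359.60204784] [-0.54026416  0.46147286  0.88736695]
```

View pics/c9.png

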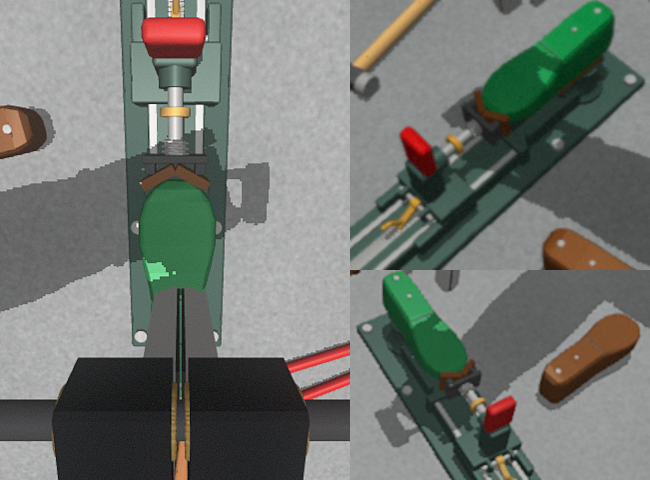

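The V pad holds the toe squarely, the last is still seated, and the hand is clear. One numeric check of the pad's compression: handle-to-V distance against 90 mm when free.

```bash
python3 - <<'E'
from h import *
np.set_printoptions(precision=1,suppress=True)
for n in("w6","w7","w9"):
    m=dict(np.load(n+".npz"));im=cv2.imread(f"pics/{n}.png")[:,:,::-1].copy();h=hsv(im)
    # leather V rows and dark plate / brass collar rows around the axis, by column
    b=cv2.inRange(h,(18,110,100),(28,255,255)); b[:, :300]=0;b[:,370:]=0
    nn,l,st,c=cv2.connectedComponentsWithStats(b)
    col=[(c[i],st[i]) for i in range(1,nn) if st[i,4]>60 and st[i,2]>20 and st[i,1]<280]
    v=cv2.inRange(h,(6,80,40),(16,255,255)); v[:,:285]=0;v[:,380:]=0;v[300:]=0
    nn,l,st,cc=cv2.connectedComponentsWithStats(v); V=[(st[i],cc[i]) for i in range(1,nn) if st[i,4]>80]
    print(n,[(s,plane(m,p,112)) for p,s in col]); print("  V",[(s,plane(m,(331,s[1]),129)) for s,p in V])
E
```

```text
w6 [(array([315,  43,  36,  14, 363], dtype=int32), array([469.2, 330.2, 112. ]))]
  V [(array([ 290,  121,   84,   33, 1094], dtype=int32), array([467.4, 284.3, 129. ]))]
w7 [(array([319, 196,  32,  12, 221], dtype=int32), array([469.4, 327.5, 112. ]))]
  V [(array([ 296,  263,   76,   29, 1176], dtype=int32), array([466., 286., 129.]))]
w9 [(array([312, 107,  28,  10, 212], dtype=int32), array([468.9, 287.8, 112. ]))]
  V [(array([289, 164,  71,  27, 840], dtype=int32), array([472.5, 247.6, 129. ]))]
```

Compression is about 4–6 mm, which puts the pad at about 9–11 N, in the middle of the 6–15 N band. Handing in.

```bash
python3 -c "
from cell import *
print(sign_off())"
```

```text
the job is handed in; nothing more can be done
None
```

The job is handed in: the green last is fully down on the jack pin with its toe to the clamp, and the pawl holds the sprung pad on the toe at an estimated 9–11 N (inferred from push force and pad compression, not measured directly).

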